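# Re-seat a pack of gift tags in the snuggest slot of a graduated counter stand

### The arm

A 6-joint arm with a two-finger parallel gripper is mounted at the origin on the work surface; the furniture and walls round the work are solid. World frame = base frame: x ahead of the robot, y to its left, z up, the work surface at z = 0. Lengths are in m, angles in rad, forces in N, time in s.
With the tool pointing down it reaches from about 0.35 to 0.85 m from the base axis. Payload 8.1 kg.
Tool frame: the origin (TCP) lies at the very end of the fingers, on their centre line; the grasp point (between the pads) lies 19 mm behind it; z points along the fingers, y is the line along which they close (so a half turn about z gives the same grasp; the last joint's range is limited). The gripper opens to 93 mm and grips with 3 to 60 N. Pads are 15 mm wide; open, the fingers measure 128 mm over their backs; the gripper's body (75 mm by 188 mm) begins 65 mm behind the grasp point.
Start: joints at [1.054, 0.13, 1.488, -0, 1.523, -0.085], TCP at [0.251, 0.545, 0.219] pointing down, gripper open.
Joint ranges: [-2.96, 2.96], [-0.89, 2.26], [0.02, 2.5], [-1.34, 4.48], [0, 2.73], [-2.66, 2.66]. Speed limits (rad/s): [2.39, 2.39, 2.79, 3.14, 3.14, 3.14].

### API

Orientations are given as a rotation vector (axis times angle).
In Python, from plant import robot gives the robot as it stands. The module is installed in compiled form; this text tells all that it offers.
- The arm moves only by the tool play_rows, never from a script. Its argument "increments" is text: rows parted by semicolons, each of 5 numbers parted by spaces: the shift along the tool's x, y, z in mm, then the turn about the tool's z in degrees, then the closure, from -1 (fully open) to 1 (shut). In form: dx dy dz yaw claw; .... A call has 1 to 20 rows; each row is the pose to reach, as a shift and turn from the pose commanded when the call began, along the tool's axes at that moment; what a row does not reach only later rows make up. A row lasts 1/10 s, in which the tool goes at most 50 mm and 8.59 degrees, less where a joint would pass 70% of its speed; a pose out of reach is approached as far as the arm can. A call with a gripper value outside its range is refused whole. The fingers move at their own pace and stop on an object; "force" is the grip in N (left out, the last holds). Time passes only in rows, so rows that repeat a pose let the fingers close. It gives the time, the measured TCP pose, the force, the opening and the grip force at its end, in the units of the state.
- robot.read_state(): the state, without advancing time (a new reading comes with each control period).
- robot.read_camera(name): name is "side" or "top" or "wrist"; returns the picture (400x640x3 uint8, blue, green, red); there is no depth.
- robot.calibration(name): a dict with "vertical_fov" (degrees; the focal length in pixels is half the picture's height over the tangent of half this angle, whatever the lens; pixels are square), "cx", "cy" (the principal point, pixels), "D" ([k1, k2, p1, p2, k3] as OpenCV has them; the pictures are not rectified), "rvec" (rotation vector, rad) and "tvec" (3), from world to camera coordinates, as OpenCV has them. Camera axes: x right, y down, z forward; pixel columns grow to the right and rows downward; lengths in m; the calibration is good to about 2 mm. A picture is of the moment at which its call begins: read the wrist's pose just before it. calibration takes no time and is no camera call; for the wrist camera it gives the pose at the moment of the call.
- robot.close_job(): hands the job in; it is judged then, once.
Trained networks look in the newest picture that a camera, given by its name, has taken for a name from the list of things; names that differ only in an ending like _2 or _b are one class to them, and where a whole thing is asked for, a point or a joint stands for the part that bears it (a point fixed in the world has none). Each returns a list of dicts, best first, with "conf" (0 to 1); they miss things now and then, are a little off and sometimes report something else, mostly with a low value. They report only what shows in the picture. A call takes as long as a camera call. They do not tell look-alikes from the thing itself.
- robot.recognise(camera, query): "centre" ([x, y, z] in m, in world coordinates, good to about 4 mm: the middle of the surface that is visible of it).
- robot.regions_of(camera, query): "pixels" (400x640 bool, what is visible of it).
- robot.landmark_of(camera, query): "centre" ([x, y, z] in m, in world coordinates, good to about 4 mm: a listed point, or the origin of a listed thing).
The state is a dict: "t": time; "q": joint angles; "dq": joint speeds; "joint_torque": joint torques, N m; "tool_pos": TCP position; "orientation": TCP orientation; "force": force on the tool from outside, world axes, zero at the start; "wrist_torque": the same for the moment, N m; "opening": finger opening in m; "gripper_force": force on a finger pad.
Only numpy, scipy, OpenCV 4.12 (cv2) and the standard library are available. Lean on these libraries where they do the work, as an engineer would, in place of code of your own. Each camera call takes 0.05 s, during which the arm holds its last target. There are 200 camera calls.

### The job

The pack of gift tags stands loose in the widest slot of the wooden counter stand. Lift it out and re-seat it, string up and facing as it does now, in the narrowest slot that will take it, so that it stands firmly and fully down in there, centred along the slot. Feel for the right slot gently, never press the pack hard against the stand, and leave the candle, the black box beside the stand and the ribbon spool where they are.

Things in the scene. Friction and masses are not known exactly. Their poses are not given: they have to be found in the camera images.
- stand: Fixed beech stand, 158 x 60 x 40 mm; origin: centre of the underside, x across the slots, y along them. Seven fins, 7 mm in x, 46 mm in y, tops at z = 40 mm, leave six slots, open above and at both y ends, 28 mm deep (floor z = 12 mm), with 2 mm chamfers at the mouth. Slot 1 (narrowest) is at the -x end, towards the robot; slot 6 (widest) at +x, by a brass thumbscrew.
- slot1 (a point): Slot 1: point on top of the stand (z = 40 mm), mid-length, in the plane of the slot's -x wall, which is bare wood at stand x = -66.1 mm. The +x wall of every slot is a black rubber strip; the six strips are one comb, locked at a setting that differs from case to case, so slot widths are not known: slot 1 is 3.4 to 9.8 mm wide, too narrow for the tags.
- slot2 (a point): Slot 2: the same point of its wooden wall, at stand x = -47.9 mm. Each slot is exactly 2 mm wider than the one before: slot 2 is 5.4 to 11.8 mm wide. The narrowest slot that takes the tags is slot 2, 3, 4 or 5. The comb does not yield.
- slot3 (a point): Slot 3: the same point of its wooden wall, at stand x = -27.7 mm; 2 mm wider than slot 2 (7.4 to 13.8 mm).
- slot4 (a point): Slot 4: the same point of its wooden wall, at stand x = -5.5 mm; 2 mm wider than slot 3 (9.4 to 15.8 mm).
- slot5 (a point): Slot 5: the same point of its wooden wall, at stand x = 18.7 mm; 2 mm wider than slot 4 (11.4 to 17.8 mm).
- slot6 (a point): Slot 6: the same point of its wooden wall, at stand x = 44.9 mm; 2 mm wider than slot 5 (13.4 to 19.8 mm). The tags start here.
- tags: Pack of cream gift tags, a rigid block 10.2 mm thick, 42 mm wide, 70 mm tall, square edges, a limp string loop (no obstacle) 40 mm above it; 20 to 45 g. It stands upright in slot 6, its own x axis up, y across its width, z along its thickness (towards the stand's -x). Origin: on its +x face as seen in the stand, mid-width, 55 mm above its lower end. Its top is free to be pinched from above.
- tags_foot (a point): Centre of the lower end of the pack of tags (mid-width, mid-thickness), axes as the pack's; the top end is 70 mm further along the pack's x. Fully down in a slot this point is 12 mm above the table.
- candle: Red and white dessert candle in a footed glass, 84 mm across, 123 mm tall, loose, fragile; origin at the centre of its underside. Must stay where it is.
- pendant_box: Closed black pendant box beside the stand, 68 x 66 x 36 mm, loose; origin at the centre of its underside. Must stay where it is.
- ribbon: Spool of green ribbon lying flat, 73 mm across, 24 mm tall, loose; origin at the centre of its underside. Must stay where it is.
Mind the look-alikes: they are no part of the job. Several things have the shape of the tags; the one meant has the colours described above.

How it is judged:
By the outcome, as a careful person would: the job done as asked, in the order asked, and still so for the second after the job is handed in, with the robot touching nothing.
It also fails if it takes over 56 s, if anything falls off the work surface, if the arm or the gripper's body presses on something with over 40 N, if the wrist force passes 120 N, or if a joint passes its speed limit or range.

## Working session

There is one attempt and no reset: what is moved stays moved. The work goes in short steps, Python scripts to look and compute and a tool call to move; the robot and the scene stay as the last step left them, time stands still between calls to the robot, and variables do not carry over. Pictures are saved under pics/ and viewed, at most 10 in all, crops included, and the job is handed in when it is done.

Besides the shell and the picture viewer there is one more tool, called after "Request:" by a JSON object that holds its "api" and its "payload". play_rows: Moves the arm, as the interface text tells. Its arguments: {"type":"object","properties":{"increments":{"type":"string"},"force":{"type":"number"}},"required":["increments"]}

```bash
mkdir -p pics
cat > h.py <<'E'
import numpy as np,cv2
from scipy.spatial.transform import Rotation as R
from plant import robot
def cal(n):
    c=robot.calibration(n); f=200/np.tan(np.radians(c["vertical_fov"])/2)
    return np.array([[f,0,c["cx"]],[0,f,c["cy"]],[0,0,1.]]),np.array(c["D"],float),np.array(c["rvec"],float),np.array(c["tvec"],float)
def proj(n,P,c=None):
    K,D,r,t=c or cal(n); return cv2.projectPoints(np.array(P,float).reshape(-1,3),r,t,K,D)[0].reshape(-1,2)
def onz(n,uv,z,c=None):
    K,D,r,t=c or cal(n); u=cv2.undistortPoints(np.array(uv,float).reshape(-1,1,2),K,D).reshape(-1,2)
    M=R.from_rotvec(r.ravel()).as_matrix(); o=-M.T@t.ravel(); d=np.c_[u,np.ones(len(u))]@M
    return o+d*((z-o[2])/d[:,2])[:,None]
E
python3 - <<'E'
from h import *
np.set_printoptions(precision=4,suppress=True)
a=[robot.read_camera(n) for n in("top","side")]
cv2.imwrite("pics/a.png",cv2.resize(np.vstack(a),(800,1000))[:, :]) 
cv2.imwrite("pics/top.png",a[0]);cv2.imwrite("pics/side.png",a[1])
for n in("top","side"):
    for q in("stand","slot2","slot6","tags","tags_foot","candle","pendant_box","ribbon"):
        for d in robot.landmark_of(n,q)[:3]: print(n,q,np.array(d["centre"]),round(d["conf"],2),proj(n,d["centre"])[0].round())
    c=cal(n);print(n,-R.from_rotvec(c[2].ravel()).as_matrix().T@c[3].ravel())
s=robot.read_state();print(s["t"],s["tool_pos"],s["orientation"],s["force"])
print(R.from_rotvec(s["orientation"]).as_matrix())
E
```

```text
top stand [ 0.4611 -0.3813 -0.001 ] 0.7 [310. 221.]
top slot2 [ 0.411  -0.34    0.0442] 0.83 [290. 245.]
top slot2 [ 0.4246 -0.3465  0.0429] 0.77 [293. 239.]
top slot2 [ 0.4426 -0.363   0.0381] 0.66 [302. 230.]
top slot6 [ 0.411  -0.34    0.0442] 0.83 [290. 245.]
top slot6 [ 0.4246 -0.3465  0.0429] 0.77 [293. 239.]
top slot6 [ 0.4426 -0.363   0.0381] 0.66 [302. 230.]
top tags [ 0.5048 -0.416   0.0627] 0.75 [328. 198.]
top tags [ 0.5169 -0.5199  0.0575] 0.58 [380. 193.]
top tags [ 0.6154 -0.4209  0.0564] 0.57 [331. 144.]
top tags_foot [ 0.5067 -0.4108  0.011 ] 0.76 [325. 199.]
top tags_foot [ 0.6164 -0.4187 -0.002 ] 0.65 [328. 149.]
top tags_foot [ 0.5191 -0.5173  0.0008] 0.55 [374. 194.]
top candle [ 0.5757 -0.3132  0.    ] 0.96 [279. 168.]
top pendant_box [ 0.4138 -0.4532 -0.0018] 0.7 [344. 244.]
top ribbon [ 0.4751 -0.2341 -0.0047] 0.77 [241. 214.]
top ribbon [ 0.506  -0.4104  0.065 ] 0.71 [326. 197.]
top [ 0.4186 -0.3712  0.9259]
side stand [ 0.4634 -0.3813  0.0017] 0.98 [296. 225.]
side slot2 [ 0.4269 -0.3484  0.0401] 0.95 [275. 199.]
side slot2 [ 0.4111 -0.338   0.0399] 0.91 [26
[... 162 characters left out ...]
6. 197.]
side slot6 [ 0.4764 -0.3875  0.0361] 0.81 [302. 210.]
side tags [ 0.6179 -0.4184  0.0539] 0.58 [384. 207.]
side tags [ 0.5206 -0.5157  0.0543] 0.57 [332. 242.]
side tags_foot [ 0.5212 -0.5162 -0.0033] 0.97 [333. 271.]
side tags_foot [ 0.5026 -0.416   0.0138] 0.65 [318. 229.]
side tags_foot [ 0.6167 -0.418   0.0029] 0.6 [382. 232.]
side candle [ 0.577  -0.3123 -0.0019] 0.85 [353. 205.]
side pendant_box [ 0.4166 -0.4537 -0.002 ] 0.73 [269. 251.]
side ribbon [ 0.4791 -0.2324 -0.0047] 0.87 [302. 189.]
side [ 0.4688 -1.1841  0.5208]
0.9 [0.2511 0.5449 0.2187] [0.673  3.0686 0.    ] [-0.1835 -0.5095  0.3484]
[[-0.9082  0.4185  0.    ]
 [ 0.4185  0.9082  0.    ]
 [-0.      0.     -1.    ]]
```

View pics/top.png

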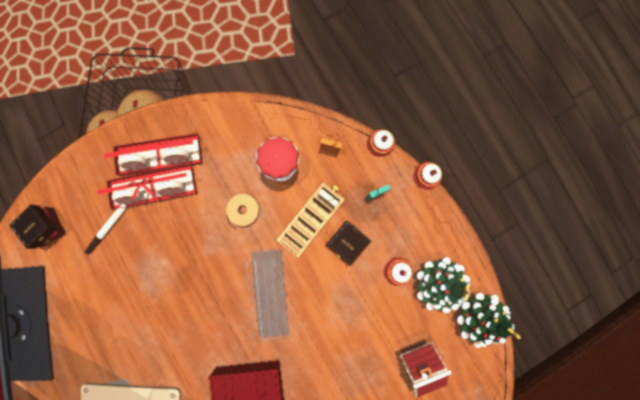

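View pics/side.png

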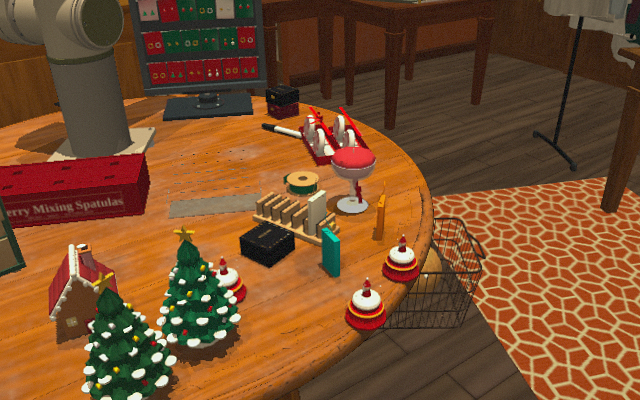

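Tag-shaped candidates in the side picture are cream at (318,210) in the stand, teal at (331,250) and orange at (380,215). The cream one in the slot fits the description. The monitor stands between the arm and the work, so I'll place it before moving.

Run:
```python
from h import *
np.set_printoptions(precision=3,suppress=True)
print(onz("side",[[165,118],[165,97],[255,113],[250,97],[270,95],[300,90]],0.0))
print(onz("top",[[45,268],[48,378],[5,310]],0.02))
c=cal("wrist");s=robot.read_state();M=R.from_rotvec(s["orientation"]).as_matrix()
Rc=R.from_rotvec(c[2].ravel()).as_matrix()
print("cam in tool",M.T@(-Rc.T@c[3].ravel()-s["tool_pos"]),"\n",Rc@M, c[0][0,0])
im=cv2.imread("pics/side.png");cv2.imwrite("pics/crop.png",cv2.resize(im[170:290,230:410],None,fx=4,fy=4,interpolation=cv2.INTER_CUBIC))
P=s["tool_pos"]
for W in([.50,.30,.30],[.50,-.20,.30],[.40,-.32,.25]):
    print(W,1000*M.T@(np.array(W)-P))
```

```text
[[0.11  0.201 0.   ]
 [0.074 0.383 0.   ]
 [0.361 0.211 0.   ]
 [0.339 0.351 0.   ]
 [0.399 0.363 0.   ]
 [0.493 0.401 0.   ]]
[[0.354 0.187 0.02 ]
 [0.119 0.177 0.02 ]
 [0.259 0.282 0.02 ]]
cam in tool [ 0.067 -0.001 -0.166] 
 [[-0.001  1.    -0.   ]
 [-0.97  -0.001 -0.241]
 [-0.241  0.     0.97 ]] 358.39517155974494
[0.5, 0.3, 0.3] [-328.574 -118.275  -81.336]
[0.5, -0.2, 0.3] [-537.832 -572.38   -81.337]
[0.4, -0.32, 0.25] [-497.232 -723.217  -31.341]
```

View pics/crop.png

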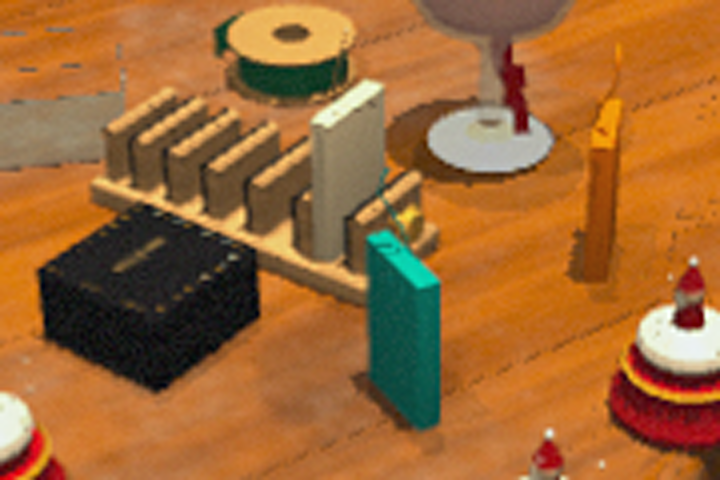

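Crop: the cream pack stands in slot 6 of the stand at crop (345,170), with teal at (405,330) and orange at (600,190) as look-alikes. The cream one is the target. I'll swing around the monitor.

Request:
{"api": "play_rows", "payload": {"increments": "-50 10 -50 0 -1; -100 20 -90 4 -1; -140 30 -110 8 -1; -180 38 -110 12 -1; -200 43 -110 17 -1; -235 5 -110 21 -1; -265 -30 -110 25 -1; -300 -65 -110 29 -1; -330 -100 -110 33 -1; -365 -135 -110 38 -1; -395 -165 -110 42 -1; -417 -188 -110 45 -1; -433 -235 -110 50 -1; -448 -280 -110 55 -1; -463 -328 -110 60 -1; -478 -375 -110 66 -1; -493 -425 -110 72 -1; -508 -475 -110 78 -1; -523 -525 -110 83 -1; -539 -572 -110 87 -1", "force": 10}}

```text
t: 2.9
tool_pos: [0.5012, -0.1958, 0.329]
orientation: [2.603, 1.758, 0.001]
force: [1.3, -0.8, 0.4]
opening: 0.093
gripper_force: 0.0
```

Run:
```python
from h import *
np.set_printoptions(precision=4,suppress=True)
s=robot.read_state();M=R.from_rotvec(s["orientation"]).as_matrix()
print(s["t"],s["tool_pos"],M,s["force"],s["opening"])
print(1000*M.T@(np.array([.463,-.382,.19])-s["tool_pos"]))
```

```text
2.9 [ 0.5012 -0.1958  0.329 ] [[ 0.3736  0.9276  0.0007]
 [ 0.9276 -0.3736 -0.0003]
 [-0.      0.0008 -1.    ]] [ 1.275  -0.7596  0.3979] 0.09303701016654638
[-186.9672   34.0155  139.0063]
```

Request:
{"api": "play_rows", "payload": {"increments": "-45 8 15 4 -1; -90 16 50 8 -1; -135 24 90 12 -1; -175 32 130 16 -1; -187 34 139 16 -1; -187 34 139 16 -1; -187 34 139 16 -1"}}

```text
t: 3.6
tool_pos: [0.4636, -0.3802, 0.1888]
orientation: [-2.82, -1.381, 0.001]
force: [0.1, 0.2, 0.5]
opening: 0.0931
gripper_force: 0.0
```

Run:
```python
from h import *
np.set_printoptions(precision=4,suppress=True)
c=cal("wrist");s=robot.read_state();im=robot.read_camera("wrist")
np.savez("w1.npz",K=c[0],D=c[1],r=c[2],t=c[3])
cv2.imwrite("pics/w1.png",im)
print(s["t"],s["tool_pos"],s["orientation"],s["force"])
for q in("slot2","stand","tags","tags_foot","pendant_box"):
    for d in robot.landmark_of("wrist",q)[:6]: print(q,np.array(d["centre"]),round(d["conf"],2),proj("w",d["centre"],c)[0].round())
```

```text
3.6 [ 0.4636 -0.3802  0.1888] [-2.8196 -1.3806  0.0006] [0.1002 0.1614 0.5059]
slot2 [ 0.4425 -0.3568  0.0436] 0.86 [291. 180.]
slot2 [ 0.4109 -0.3369  0.0402] 0.82 [250. 184.]
slot2 [ 0.4309 -0.3467  0.0384] 0.76 [275. 178.]
slot2 [ 0.4994 -0.4076  0.0422] 0.71 [377. 186.]
slot2 [ 0.4773 -0.3888  0.0414] 0.69 [344. 184.]
slot2 [ 0.4603 -0.3765  0.0386] 0.68 [321. 184.]
stand [ 0.4628 -0.376   0.0018] 0.58 [323. 175.]
stand [ 0.4979 -0.4074  0.0401] 0.29 [375. 186.]
tags [ 0.6192 -0.4162  0.0503] 0.7 [500. 110.]
tags [ 0.4808 -0.237  -0.0005] 0.64 [247.  47.]
tags [ 0.5051 -0.4116  0.0613] 0.58 [388. 190.]
tags [ 0.4284 -0.349   0.0395] 0.33 [274. 182.]
tags_foot [ 0.5142 -0.4159  0.0086] 0.96 [389. 176.]
tags_foot [ 0.6158 -0.4183 -0.0003] 0.58 [474. 113.]
pendant_box [ 0.4119 -0.4533 -0.0025] 0.95 [330. 259.]
```

View pics/w1.png

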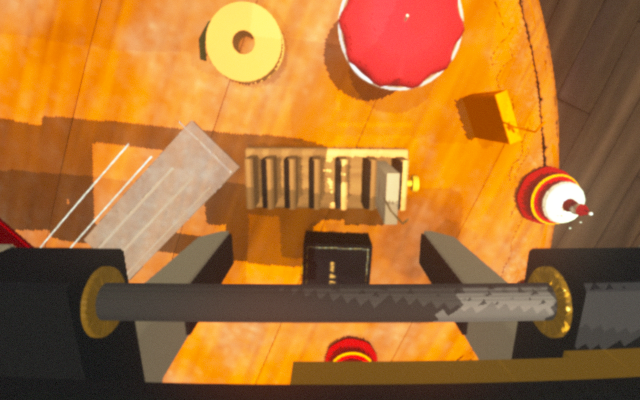

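```bash
cat >> h.py <<'E'
def S2W(p,P):
    x,y,th=p; P=np.atleast_2d(P).astype(float); c,s=np.cos(th),np.sin(th)
    return np.c_[x+c*P[:,0]-s*P[:,1],y+s*P[:,0]+c*P[:,1],P[:,2]]
WX=np.array([-66.1,-47.9,-27.7,-5.5,18.7,44.9])/1000
E
python3 - <<'E'
from h import *
from scipy.optimize import least_squares
pts=[(0,.4109,-.3369),(0,.4111,-.338),(0,.411,-.34),(1,.4309,-.3467),(1,.4269,-.3484),(1,.4246,-.3465),(2,.4425,-.3568),(2,.4426,-.363),(3,.4603,-.3765),(4,.4773,-.3888),(4,.4764,-.3875),(5,.4994,-.4076)]
i=[p[0] for p in pts];Q=np.array(pts)[:,1:]
f=lambda p:(S2W(p,np.c_[WX[i],0*WX[i],0*WX[i]])[:,:2]-Q).ravel()
r=least_squares(f,[.462,-.381,-.66],loss='soft_l1',f_scale=.003);p=r.x;print(p,np.degrees(p[2]));np.save("p.npy",p)
z=np.load("w1.npz");c=(z["K"],z["D"],z["r"],z["t"])
im=cv2.imread("pics/w1.png");x0,y0,k=235,138,4
g=cv2.resize(im[y0:y0+95,x0:x0+195],None,fx=k,fy=k,interpolation=cv2.INTER_CUBIC)
def L(P,col):
    q=(proj("w",S2W(p,P),c)-[x0-.5,y0-.5])*k; cv2.polylines(g,[q.round().astype(int)],True,col,1,cv2.LINE_AA)
L([[-.079,-.03,.0],[.079,-.03,.0],[.079,.03,.0],[-.079,.03,0.]],(255,0,0))
for x in WX: L([[x,-.023,.04],[x,.023,.04]],(0,255,0)); L([[x-.007,-.023,.04],[x-.007,.023,.04]],(255,255,0))
cv2.imwrite("pics/o1.png",g)
E
```

```text
[ 0.46364543 -0.37799162 -0.66796394] -38.2715148943885
```

View pics/o1.png

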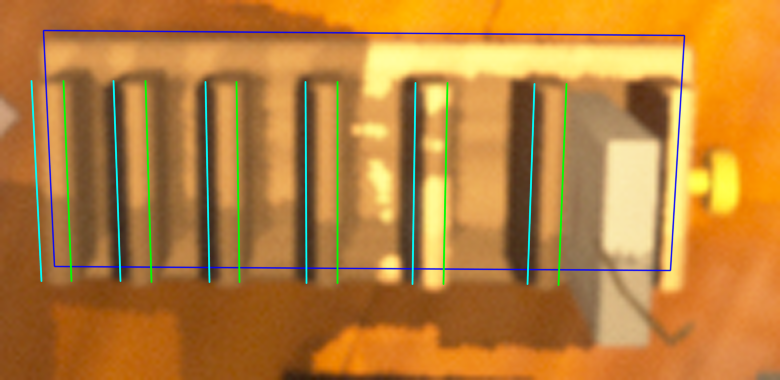

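Run:
```python
from h import *
np.set_printoptions(precision=4,suppress=True)
p=np.load("p.npy");z=np.load("w1.npz");c=(z["K"],z["D"],z["r"],z["t"])
W=onz("w",np.array([[606,140],[658,140],[650,346],[596,346]])/4+[234.5,137.5],.082,c)
th=p[2];Rm=np.array([[np.cos(th),np.sin(th)],[-np.sin(th),np.cos(th)]])
print("top corners stand mm",1000*(W[:,:2]-p[:2])@Rm.T)
ctr=W.mean(0);print(ctr)
s=robot.read_state();M=R.from_rotvec(s["orientation"]).as_matrix()
print("tool y angle",np.degrees(np.arctan2(M[1,1],M[0,1])), "delta tool mm (z to .055)",1000*M.T@(np.r_[ctr[:2],.055]-s["tool_pos"]))
im=cv2.imread("pics/w1.png")
for row in(165,170,182,190): print(row,im[row,245:425].mean(1).astype(int).tolist())
```

```text
top corners stand mm [[ 47.2231  17.6017]
 [ 57.2756  17.6916]
 [ 58.0183 -23.9584]
 [ 47.2015 -24.0307]]
[ 0.5028 -0.413   0.082 ]
tool y angle -37.65569025055588 delta tool mm (z to .055) [ -3.2526  49.6689 136.3772]
165 [141, 149, 160, 159, 153, 140, 127, 113, 89, 81, 80, 86, 85, 94, 100, 92, 72, 60, 56, 58, 74, 118, 150, 160, 158, 148, 130, 117, 100, 84, 83, 88, 102, 107, 113, 128, 146, 147, 123, 85, 59, 56, 58, 87, 126, 156, 160, 155, 142, 130, 112, 95, 92, 98, 105, 111, 124, 144, 156, 157, 160, 158, 154, 119, 76, 59, 61, 60, 85, 130, 157, 162, 157, 147, 131, 115, 106, 106, 119, 137, 151, 156, 159, 161, 159, 158, 160, 159, 153, 128, 85, 67, 63, 66, 71, 84, 139, 198, 205, 188, 162, 145, 127, 118, 121, 136, 150, 158, 158, 157, 157, 156, 157, 157, 158, 156, 136, 99, 69, 59, 63, 62, 59, 64, 69, 91, 136, 156, 161, 155, 146, 131, 128, 126, 127, 128, 133, 130, 130, 132, 129, 130, 134, 132, 130, 124, 102, 75, 58, 61, 58, 58, 56, 61, 64, 67, 85, 149, 206, 219, 220, 216, 199, 180, 151, 132, 132, 129, 128, 128, 133, 131, 135, 138, 135, 139, 140, 138, 138, 136]
170 [132, 149, 158, 158, 154,
[... 1850 characters left out ...]
5, 104, 111, 116, 110, 85, 58, 50, 46, 55, 90, 121, 128, 126, 123, 116, 104, 91, 90, 95, 103, 108, 107, 115, 123, 130, 127, 128, 123, 101, 65, 53, 48, 55, 83, 128, 150, 157, 149, 137, 124, 111, 104, 108, 111, 130, 149, 158, 162, 163, 164, 176, 189, 186, 162, 126, 84, 62, 67, 73, 80, 126, 194, 214, 216, 211, 203, 187, 159, 137, 147, 158, 162, 163, 164, 163, 164, 163, 161, 161, 162, 155, 120, 74, 57, 55, 56, 56, 61, 63, 86, 127, 153, 157, 149, 143, 129, 121, 122, 113, 112, 116, 120, 121, 119, 118, 147, 189, 211, 217, 218, 217, 217, 218, 218, 217, 217, 216, 211, 187, 130, 119, 181, 210, 217, 214, 203, 184, 157, 136, 124, 124, 121, 138, 159, 166, 169, 169, 162, 145, 124, 120, 123, 121, 121, 129]
```

Request:
{"api": "play_rows", "payload": {"increments": "-3 25 0 0 0.3; -3 50 20 0 0.3; -3 50 60 0.6 0.3; -3 50 80 0.6 0.3; -3 50 80 0.6 0.3; -3 50 80 0.6 0.3"}}

```text
t: 4.5
tool_pos: [0.5023, -0.4129, 0.1105]
orientation: [2.827, 1.37, 0.0]
force: [0.2, 0.1, 0.8]
opening: 0.0495
gripper_force: 0.0
```

Run:
```python
from h import *
np.set_printoptions(precision=4,suppress=True)
c=cal("wrist");s=robot.read_state();M=R.from_rotvec(s["orientation"]).as_matrix();im=robot.read_camera("wrist")
np.savez("w2.npz",K=c[0],D=c[1],r=c[2],t=c[3])
p=np.load("p.npy");k=2;g=cv2.resize(im[0:300,140:540],None,fx=k,fy=k)
def L(P,col,T=True):
    q=(proj("w",S2W(p,P),c)-[140,0])*k; cv2.polylines(g,[q.round().astype(int)],True,col,1,cv2.LINE_AA)
for x in WX: L([[x,-.023,.04],[x,.023,.04]],(0,255,0)); L([[x-.007,-.023,.04],[x-.007,.023,.04]],(255,255,0))
L([[.0473,-.0242,.082],[.0575,-.0242,.082],[.0575,.0178,.082],[.0473,.0178,.082]],(255,0,0))
cv2.imwrite("pics/w2.png",g);cv2.imwrite("pics/w2raw.png",im)
print(s["t"],s["tool_pos"],s["opening"],M,s["force"])
print(1000*M.T@(np.array([.5028,-.413,.046])-s["tool_pos"]))
```

```text
4.5 [ 0.5023 -0.4129  0.1105] 0.04948121878352686 [[ 0.6198  0.7848  0.0003]
 [ 0.7848 -0.6198 -0.0003]
 [-0.      0.0004 -1.    ]] [0.2265 0.0854 0.8476]
[ 0.2382  0.4029 64.5327]
```

View pics/w2.png

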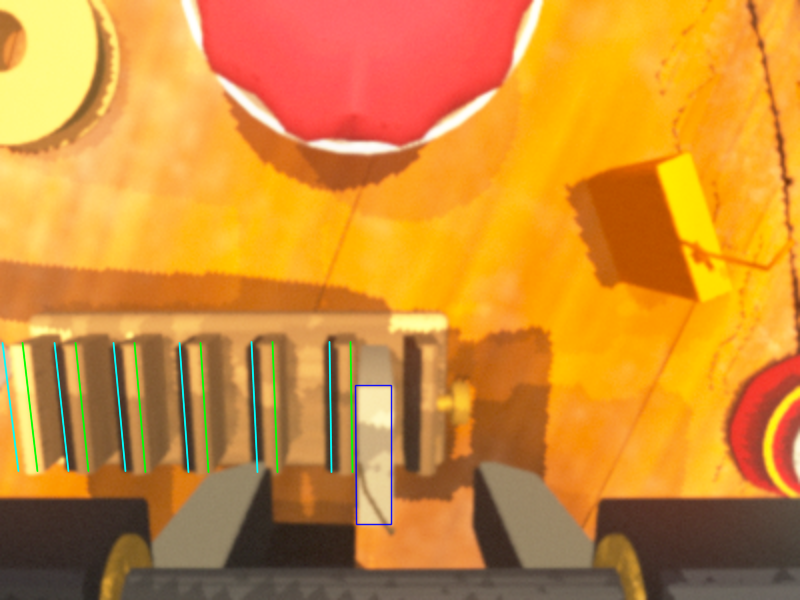

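Request:
{"api": "play_rows", "payload": {"increments": "0 0 20 0 0.4; 0 0 40 0 0.4; 0 0 55 0 0.4; 0 0 64 0 0.4; 0 0 64 0 0.4; 0 0 64 0 1; 0 0 64 0 1; 0 0 64 0 1; 0 0 64 0 1; 0 0 64 0 1; 0 0 64 0 1; 0 0 64 0 1; 0 0 64 0 1", "force": 12}}

```text
t: 5.85
tool_pos: [0.5025, -0.4138, 0.0468]
orientation: [2.826, 1.368, 0.001]
force: [-0.7, -0.2, 5.9]
opening: 0.0101
gripper_force: 12.0
```

Request:
{"api": "play_rows", "payload": {"increments": "0 0 -3 0 1; 0 0 -8 0 1; 0 0 -15 0 1; 0 0 -25 0 1; 0 0 -35 0 1; 0 0 -45 0 1; 0 0 -45 0 1; 0 0 -45 0 1"}}

```text
t: 6.65
tool_pos: [0.5022, -0.4134, 0.0912]
orientation: [2.827, 1.368, 0.001]
force: [0.2, -0.7, -0.9]
opening: 0.0103
gripper_force: 12.0
```

Run:
```python
from h import *
np.set_printoptions(precision=4,suppress=True)
s=robot.read_state();M=R.from_rotvec(s["orientation"]).as_matrix()
print(s["t"],s["tool_pos"],s["force"],s["wrist_torque"],s["opening"])
c=cal("wrist");im=robot.read_camera("wrist");np.savez("w3.npz",K=c[0],D=c[1],r=c[2],t=c[3]);cv2.imwrite("pics/w3raw.png",im)
cs=cal("side");sd=robot.read_camera("side")
q=proj("side",[s["tool_pos"]],cs)[0];x,y=(q-[60,50]).astype(int);print(q)
a=cv2.resize(im[60:300,60:460],(800,480));b=cv2.resize(sd[y:y+110,x:x+130],None,fx=4,fy=4)
cv2.imwrite("pics/w3.png",a);cv2.imwrite("pics/s3.png",b)
for d in robot.landmark_of("side","tags_foot")[:3]: print(d["centre"],d["conf"])
p=np.load("p.npy");th=p[2];Rm=np.array([[np.cos(th),np.sin(th)],[-np.sin(th),np.cos(th)]])
print("tool in stand",1000*Rm@(s["tool_pos"][:2]-p[:2]), "tooly ang",np.degrees(np.arctan2(M[1,1],M[0,1])),np.degrees(th))
```

```text
6.65 [ 0.5022 -0.4134  0.0912] [ 0.2472 -0.6921 -0.9161] [-0.0827  0.1153  0.0237] 0.010266499226313536
[316.5655 189.9925]
[0.5231, -0.5131, -0.0005] 0.97
[0.5036, -0.4143, 0.0561] 0.88
[0.6134, -0.4225, -0.0005] 0.55
tool in stand [52.2033 -3.9588] tooly ang -38.3409761849897 -38.2715148943885
```

View pics/s3.png

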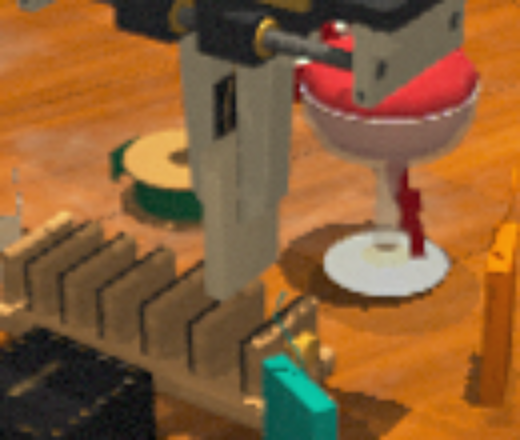

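Run:
```python
from h import *
from scipy.ndimage import map_coordinates
p=np.load("p.npy")
for n in("1","2","3"):
    z=np.load(f"w{n}.npz");c=(z["K"],z["D"],z["r"],z["t"])
    im=cv2.imread("pics/w1.png" if n=="1" else f"pics/w{n}raw.png").mean(2)
    xs=np.arange(-.075,.05,.0002)
    prof=np.mean([map_coordinates(im,proj("w",S2W(p,np.c_[xs,0*xs+y,0*xs+.04]),c).T[::-1],order=1) for y in np.arange(-.004,.0181,.002)],0)
    Rc=R.from_rotvec(c[2].ravel()).as_matrix();print(n,"cam h",(-Rc.T@c[3])[2])
    for k in range(5):
        lo,hi=WX[k]+.002,WX[k+1]-.002
        m=(xs>lo)&(xs<hi);x=xs[m];v=prof[m];i=v.argmin();w0=v[i];
        r=next((j for j in range(i,len(v)) if v[j]>(w0+v[i:].max())/2),None); pk=v[max(0,i-40):i].max();l=next((j for j in range(i,-1,-1) if v[j]>(w0+pk)/2),0)
        print(k+1,"dark stand x",(x[l]*1e3).round(2),(x[r]*1e3).round(2),"w",((x[r]-x[l])*1e3).round(2),"nominal fin left",((WX[k+1]-.007)*1e3).round(2))
```

```text
1 cam h 0.35470800994026147
1 dark stand x -57.0 -52.4 w 4.6 nominal fin left -54.9
2 dark stand x -36.8 -32.2 w 4.6 nominal fin left -34.7
3 dark stand x -15.0 -10.0 w 5.0 nominal fin left -12.5
4 dark stand x 8.0 14.0 w 6.0 nominal fin left 11.7
5 dark stand x 32.4 40.2 w 7.8 nominal fin left 37.9
2 cam h 0.27642313812711616
1 dark stand x -56.4 -52.0 w 4.4 nominal fin left -54.9
2 dark stand x -36.6 -32.0 w 4.6 nominal fin left -34.7
3 dark stand x -14.2 -9.8 w 4.4 nominal fin left -12.5
4 dark stand x 9.6 14.4 w 4.8 nominal fin left 11.7
5 dark stand x 35.4 40.6 w 5.2 nominal fin left 37.9
3 cam h 0.25711194951013566
1 dark stand x -56.4 -52.0 w 4.4 nominal fin left -54.9
2 dark stand x -36.4 -31.8 w 4.6 nominal fin left -34.7
3 dark stand x -14.2 -9.8 w 4.4 nominal fin left -12.5
4 dark stand x 9.6 14.4 w 4.8 nominal fin left 11.7
5 dark stand x 35.6 40.6 w 5.0 nominal fin left 37.9
```

View pics/w3.png

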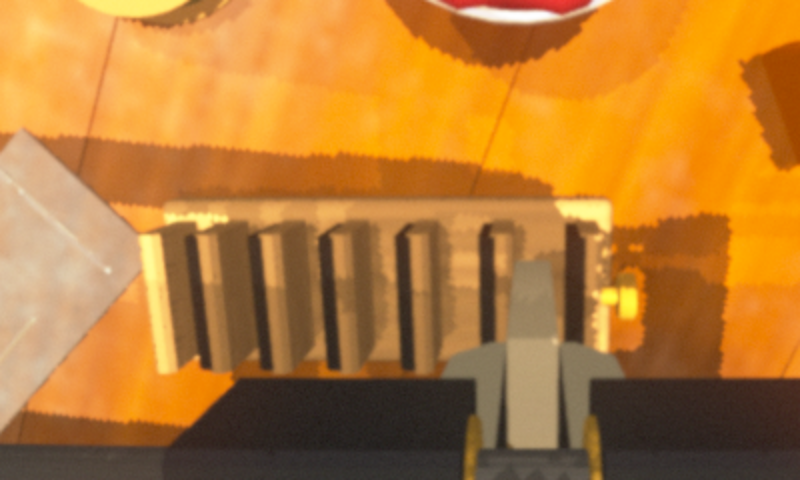

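Run:
```python
from h import *
np.set_printoptions(precision=1,suppress=True)
p=np.load("p.npy");th=p[2];Rm=np.array([[np.cos(th),np.sin(th)],[-np.sin(th),np.cos(th)]])
z=np.load("w3.npz");c=(z["K"],z["D"],z["r"],z["t"])
f=lambda uv,h:1000*(onz("w",np.array(uv)/2+[59.75,59.75],h,c)[:,:2]-p[:2])@Rm.T
print("base corners (want -79,30;79,30)",f([[165,202],[611,201]],.012))
print("fin1 left top (-73.1,23),( -73.1,-23), right",f([[139,236],[159,373],[172,232],[190,371]],.04))
z=np.load("w1.npz");c=(z["K"],z["D"],z["r"],z["t"])
f=lambda uv,h:1000*(onz("w",np.array(uv)/4+[234.5,137.5],h,c)[:,:2]-p[:2])@Rm.T
print("w1 base",f([[40,42],[692,44]],.012),f([[690,85],[683,288]],.04))
# bright-ness profile of w3
from scipy.ndimage import map_coordinates
z=np.load("w3.npz");c=(z["K"],z["D"],z["r"],z["t"]);im=cv2.imread("pics/w3raw.png").mean(2)
xs=np.arange(-.078,-.02,.001)
print([(int(round(x*1e3)),int(v)) for x,v in zip(xs,np.mean([map_coordinates(im,proj("w",S2W(p,np.c_[xs,0*xs+y,0*xs+.04]),c).T[::-1],order=1) for y in np.arange(-.004,.0181,.002)],0))])
```

```text
base corners (want -79,30;79,30) [[-75.5  28.5]
 [ 79.4  28.2]]
fin1 left top (-73.1,23),( -73.1,-23), right [[-70.6  21.7]
 [-70.1 -23.9]
 [-59.8  22.9]
 [-59.6 -23.1]]
w1 base [[-77.2  28.4]
 [ 78.5  29.1]] [[ 72.3  22.9]
 [ 73.5 -23.6]]
[(-78, 165), (-77, 167), (-76, 168), (-75, 168), (-74, 166), (-73, 163), (-72, 161), (-71, 173), (-70, 199), (-69, 212), (-68, 212), (-67, 204), (-66, 192), (-65, 191), (-64, 165), (-63, 105), (-62, 94), (-61, 94), (-60, 94), (-59, 94), (-58, 93), (-57, 89), (-56, 69), (-55, 56), (-54, 56), (-53, 61), (-52, 109), (-51, 145), (-50, 148), (-49, 140), (-48, 126), (-47, 122), (-46, 110), (-45, 88), (-44, 83), (-43, 83), (-42, 82), (-41, 81), (-40, 81), (-39, 82), (-38, 83), (-37, 80), (-36, 62), (-35, 51), (-34, 51), (-33, 55), (-32, 99), (-31, 143), (-30, 149), (-29, 144), (-28, 128), (-27, 122), (-26, 109), (-25, 87), (-24, 82), (-23, 80), (-22, 80), (-21, 80)]
```

Request:
{"api": "play_rows", "payload": {"increments": "0 -15 0 0 1; 2 -40 0 0 1; 4 -60 0 0 1; 4 -73 0 0 1; 4 -73.5 9 0 1; 4 -73.5 9 0 1; 4 -73.5 9 0 1"}}

```text
t: 7.5
tool_pos: [0.4468, -0.3645, 0.0809]
orientation: [-2.827, -1.368, 0.0]
force: [0.0, -0.1, 0.1]
opening: 0.0105
gripper_force: 12.0
```

```bash
cat >> h.py <<'E'
p=np.load("p.npy");th=p[2];Rm=np.array([[np.cos(th),np.sin(th)],[-np.sin(th),np.cos(th)]])
def st():
    s=robot.read_state();M=R.from_rotvec(s["orientation"]).as_matrix()
    print("t",s["t"],"stand",(1000*Rm@(s["tool_pos"][:2]-p[:2])).round(2),"z",round(s["tool_pos"][2]*1e3,2),"ang",np.degrees(np.arctan2(M[1,1],M[0,1])).round(2),"F",np.round(s["force"],2),"Fst",(Rm@s["force"][:2]).round(2),"T",np.round(s["wrist_torque"],3),"open",s["opening"])
    return s,M
E
python3 - <<'E'
from h import *
s,M=st()
c=cal("wrist");im=robot.read_camera("wrist");np.savez("w4.npz",K=c[0],D=c[1],r=c[2],t=c[3]);cv2.imwrite("pics/w4raw.png",im)
q=proj("w",[s["tool_pos"]],c)[0];print(q)
g=cv2.resize(im[140:300,220:420],(800,640),interpolation=cv2.INTER_CUBIC)[:600];cv2.imwrite("pics/w4.png",g)
E
```

```text
t 7.5 stand [-21.61   0.16] z 80.93 ang -38.34 F [ 0.03 -0.14  0.06] Fst [ 0.11 -0.1 ] T [-0.069  0.099  0.006] open 0.010492545034215178
[325.81903665 247.19888385]
```

View pics/w4.png

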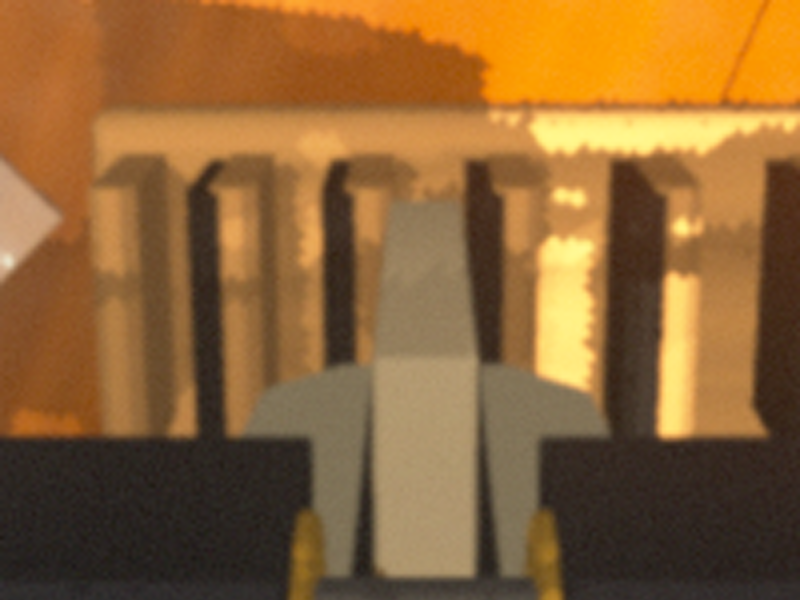

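Run:
```python
from h import *
z=np.load("w4.npz");c=(z["K"],z["D"],z["r"],z["t"])
f=lambda uv,h:(1000*(onz("w",np.array(uv)/4+[219.5,139.5],h,c)[:,:2]-p[:2])@Rm.T).round(1)
for h in(.0455,.047): print("foot end edge (want y 21)",f([[390,201],[464,201]],h))
print("fin far ends z.04 (y 23)",f([[135,156],[245,157],[375,157],[520,158],[666,160]],.04))
print("base edge z.012 (y 30)",f([[150,108],[300,107],[700,106]],.012))
print("pack top near edge far-side",f([[374,358],[476,358]],.1163))
im=cv2.imread("pics/w4raw.png").mean(2)
for x in(317,322,327,332): print(x,im[172:240:1,x].astype(int).tolist())
```

```text
foot end edge (want y 21) [[-26.7  21.4]
 [-16.1  21.3]]
foot end edge (want y 21) [[-26.7  21.7]
 [-16.1  21.7]]
fin far ends z.04 (y 23) [[-64.3  27. ]
 [-48.1  26.8]
 [-29.   26.8]
 [ -7.7  26.6]
 [ 13.7  26.3]]
base edge z.012 (y 30) [[-67.2  29.8]
 [-42.4  29.9]
 [ 23.8  29.9]]
pack top near edge far-side [[-26.4  21.7]
 [-16.6  21.7]]
317 [147, 146, 150, 146, 144, 140, 119, 100, 94, 90, 89, 86, 87, 94, 98, 104, 108, 110, 113, 115, 117, 114, 119, 114, 118, 119, 121, 116, 121, 120, 122, 119, 125, 123, 125, 128, 128, 123, 119, 119, 118, 118, 122, 122, 121, 119, 123, 121, 121, 121, 122, 119, 123, 122, 123, 120, 124, 137, 143, 148, 147, 149, 147, 147, 147, 149, 147, 146]
322 [145, 146, 146, 145, 146, 144, 144, 132, 127, 111, 99, 99, 101, 108, 114, 110, 111, 114, 116, 117, 117, 119, 116, 118, 116, 119, 119, 121, 121, 122, 124, 125, 126, 126, 126, 128, 127, 129, 126, 125, 121, 119, 119, 119, 121, 121, 121, 119, 123, 123, 123, 122, 122, 121, 121, 120, 127, 136, 144, 150, 147, 150, 149, 146, 150, 148, 148, 149]
327 [143, 147, 145, 147, 147, 144, 143, 139, 136, 130, 128, 128, 134, 132, 128, 118, 111, 108, 112, 113, 116, 117, 118, 117, 121, 120, 122, 120, 126, 124, 123, 125, 126, 125, 125, 123, 119, 120, 121, 120, 122, 123, 119, 121, 121, 122, 117, 121, 123, 120, 123, 121, 122, 123, 122, 122, 128, 137, 144, 147, 145, 147, 147, 145, 148, 145, 147, 147]
332 [144, 144, 145, 147, 144, 139, 134, 131, 130, 127, 130, 129, 129, 122, 114, 110, 105, 106, 112, 115, 115, 117, 117, 120, 119, 119, 124, 120, 121, 124, 125, 125, 125, 125, 127, 128, 125, 122, 118, 120, 120, 122, 121, 120, 119, 122, 120, 119, 122, 124, 122, 123, 123, 120, 124, 122, 128, 135, 145, 148, 149, 148, 148, 146, 148, 148, 147, 147]
```

Request:
{"api": "play_rows", "payload": {"increments": "-0.6 1.6 0 0 1; -0.6 1.6 3 0 1; -0.6 1.6 6 0 1; -0.6 1.6 7 0 1; -0.6 1.6 8 0 1; -0.6 1.6 8.5 0 1; -0.6 1.6 8.5 0 1"}}

```text
t: 8.25
tool_pos: [0.4476, -0.3659, 0.0731]
orientation: [-2.828, -1.369, 0.0]
force: [0.4, -0.2, -0.5]
opening: 0.01
gripper_force: 12.0
```

```bash
python3 -c "
from h import *
st()"
```

```text
t 8.25 stand [-20.09  -0.45] z 73.1 ang -38.34 F [ 0.4  -0.17 -0.46] Fst [0.42 0.11] T [-0.003  0.156 -0.05 ] open 0.009987069488883558
```

Request:
{"api": "play_rows", "payload": {"increments": "0 0 0.7 0 1; 0 0 1.4 0 1; 0 0 2 0 1; 0 0 2 0 1"}}

```text
t: 8.65
tool_pos: [0.4478, -0.3661, 0.0723]
orientation: [2.827, 1.369, 0.0]
force: [-3.0, 2.5, 8.1]
opening: 0.0101
gripper_force: 12.0
```

```bash
python3 -c "
from h import *
st()"
```

```text
t 8.65 stand [-19.77  -0.48] z 72.28 ang -38.34 F [-3.    2.48  8.12] Fst [-3.9   0.09] T [ 0.491  0.69  -0.027] open 0.010122620145459066
```

Request:
{"api": "play_rows", "payload": {"increments": "0 0 -2 0 1; 0 -0.9 -2 0 1; 0 -0.9 -2 0 1; 0 -0.9 -1 0 1; 0 -0.9 0 0 1; 0 -0.9 0.5 0 1; 0 -0.9 0.5 0 1"}}

```text
t: 9.35
tool_pos: [0.4468, -0.3652, 0.0703]
orientation: [-2.827, -1.369, 0.0]
force: [-0.1, 0.4, -0.0]
opening: 0.0098
gripper_force: 12.0
```

```bash
python3 -c "
from h import *
st()"
```

```text
t 9.35 stand [-21.13  -0.42] z 70.35 ang -38.34 F [-0.13  0.41 -0.  ] Fst [-0.36  0.24] T [-0.055  0.111 -0.032] open 0.00980253517711897
```

Request:
{"api": "play_rows", "payload": {"increments": "0 0 1 0 1; 0 0 2 0 1; 0 0 2 0 1; 0 0 3 0 1; 0 0 3 0 1"}}

```text
t: 9.85
tool_pos: [0.4469, -0.3653, 0.0675]
orientation: [-2.828, -1.369, 0.0]
force: [-0.3, 0.3, -1.2]
opening: 0.0102
gripper_force: 12.0
```

```bash
python3 -c "
from h import *
st()"
```

```text
t 9.85 stand [-21.03  -0.43] z 67.48 ang -38.34 F [-0.28  0.26 -1.21] Fst [-0.38  0.03] T [-0.083  0.12   0.01 ] open 0.010234883293895741
```

Request:
{"api": "play_rows", "payload": {"increments": "0 -0.5 0 0 1; 0 -0.8 0 0 1; 0 -0.8 0 0 1"}}

```text
t: 10.15
tool_pos: [0.4464, -0.365, 0.0678]
orientation: [2.827, 1.368, 0.0]
force: [1.3, -0.2, -1.4]
opening: 0.0099
gripper_force: 12.0
```

```bash
python3 -c "
from h import *
st()"
```

```text
t 10.15 stand [-21.54  -0.47] z 67.75 ang -38.34 F [ 1.34 -0.15 -1.41] Fst [1.15 0.71] T [-0.256 -0.175 -0.041] open 0.009938790146020811
```

Request:
{"api": "play_rows", "payload": {"increments": "0 0.8 0 0 1; 0 1.4 0 0 1; 0 1.4 0 0 1"}}

```text
t: 10.45
tool_pos: [0.4474, -0.3657, 0.0676]
orientation: [-2.828, -1.369, 0.0]
force: [-0.6, 0.6, -1.5]
opening: 0.0102
gripper_force: 12.0
```

```bash
python3 -c "
from h import *
st()"
```

```text
t 10.45 stand [-20.34  -0.43] z 67.6 ang -38.34 F [-0.57  0.64 -1.48] Fst [-0.84  0.15] T [-0.042  0.123 -0.017] open 0.0101608777664895
```

Request:
{"api": "play_rows", "payload": {"increments": "0 -0.5 0 0 1; 0 -0.5 4 0 1; 0 -0.5 8 0 1; 0 -0.5 12 0 1; 0 -0.5 16 0 1; 0 -0.5 18.5 0 1; 0 -0.5 18.5 0 1; 0 -0.5 18.5 0 1"}}

```text
t: 11.25
tool_pos: [0.447, -0.3654, 0.0491]
orientation: [-2.828, -1.369, 0.0]
force: [-0.6, -0.5, -0.7]
opening: 0.0099
gripper_force: 12.0
```

```bash
python3 -c "
from h import *
st()"
```

```text
t 11.25 stand [-20.85  -0.46] z 49.1 ang -38.34 F [-0.64 -0.5  -0.73] Fst [-0.19 -0.79] T [-0.076  0.145  0.03 ] open 0.009857595488374952
```

Request:
{"api": "play_rows", "payload": {"increments": "0 0 1 0 1; 0 0 2 0 1; 0 0 2.6 0 1; 0 0 2.6 0 1"}}

```text
t: 11.65
tool_pos: [0.4471, -0.3656, 0.0469]
orientation: [2.827, 1.369, 0.0]
force: [-0.1, 1.2, 2.7]
opening: 0.0102
gripper_force: 12.0
```

```bash
python3 -c "
from h import *
st()"
```

```text
t 11.65 stand [-20.67  -0.47] z 46.85 ang -38.34 F [-0.12  1.16  2.66] Fst [-0.81  0.83] T [0.111 0.27  0.041] open 0.010178733815673868
```

Floor contact came at the same height as at the grasp, so the pack is seated. Releasing and backing off.

Request:
{"api": "play_rows", "payload": {"increments": "0 0 0 0 1; 0 0 0 0 0.7; 0 0 0 0 0.6; 0 0 0 0 0.6; 0 0 0 0 0.6; 0 0 0 0 0.6; 0 0 -15 0 0.6; 0 0 -40 0 0.6; 0 0 -70 0 0.6; 0 0 -100 0 0.6; 0 0 -100 0 0.6", "force": 3}}

```text
t: 12.75
tool_pos: [0.4496, -0.3679, 0.1535]
orientation: [2.819, 1.365, 0.005]
force: [1.4, 0.1, 0.4]
opening: 0.0185
gripper_force: 0.0
```

Run:
```python
from h import *
st();c=cal("wrist");im=robot.read_camera("wrist");np.savez("w5.npz",K=c[0],D=c[1],r=c[2],t=c[3]);cv2.imwrite("pics/w5raw.png",im)
sd=robot.read_camera("side")
for n in("side","wrist"):
    for d in robot.landmark_of(n,"tags_foot")[:4]: print(n,np.round(d["centre"],4),d["conf"].__round__(2),(1000*Rm@(np.array(d["centre"])[:2]-p[:2])).round(1))
    for q in("candle","pendant_box","ribbon"):
        for d in robot.landmark_of(n,q)[:1]: print(n,q,np.round(d["centre"],3))
a=cv2.resize(im[120:280,220:420],(500,400),interpolation=cv2.INTER_CUBIC);b=cv2.resize(sd[160:260,240:315],(300,400),interpolation=cv2.INTER_CUBIC)
cv2.imwrite("pics/f.png",np.hstack([a,b]))
```

```text
t 12.75 stand [-17.31  -0.76] z 153.52 ang -38.34 F [1.4  0.09 0.43] Fst [1.04 0.93] T [-0.026  0.096 -0.024] open 0.018517305123659962
side [ 0.5231 -0.5143 -0.0009] 0.94 [131.1 -70.2]
side [ 0.4465 -0.3649  0.0126] 0.9 [-21.6  -0.3]
side [ 0.6151 -0.4214  0.0029] 0.75 [145.8  59.7]
side candle [ 0.578 -0.311 -0.004]
side pendant_box [ 0.415 -0.457  0.001]
side ribbon [ 0.48  -0.232 -0.005]
wrist candle [ 0.58  -0.318  0.002]
wrist pendant_box [ 0.413 -0.454  0.001]
wrist ribbon [ 0.482 -0.236  0.   ]
```

View pics/f.png

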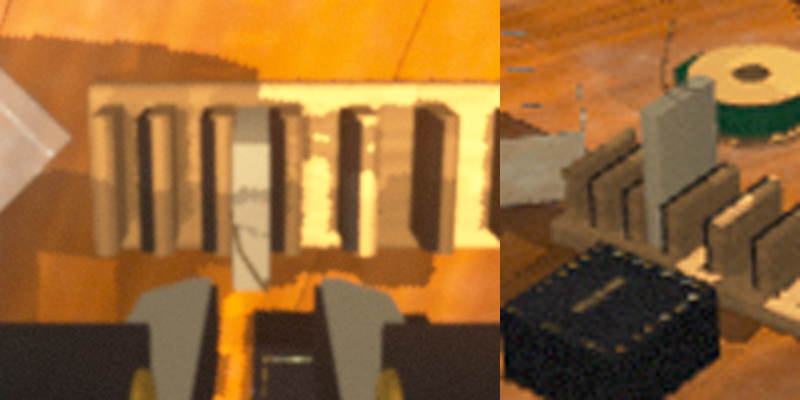

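The picture shows the pack standing in slot 3 at (250,200), candle, box and ribbon unmoved. Last check is its centring along the slot.

Run:
```python
from h import *
st();z=np.load("w5.npz");c=(z["K"],z["D"],z["r"],z["t"])
im=cv2.imread("pics/w5raw.png").mean(2)
print(np.round(im[155:242,314:324].mean(1)).astype(int).tolist())
f=lambda uv,h:(1000*(onz("w",np.array(uv,float),h,c)[:,:2]-p[:2])@Rm.T).round(1)
a=lambda uv:np.array(uv)/2.5+[219.7,119.7]
print("top far/near",f(a([[251,141],[251,290]]),.082),"base far edge",f(a([[130,84],[350,84]]),.012),"fin near top ends",f(a([[217,253],[290,252],[367,252]]),.04))
im=robot.read_camera("wrist")
```

```text
t 13.25 stand [-21.33  -0.36] z 145.69 ang -38.34 F [ 0.1  -0.5   0.65] Fst [ 0.39 -0.33] T [-0.066  0.09  -0.013] open 0.018828403150310313
[142, 149, 153, 154, 152, 149, 142, 131, 121, 119, 121, 123, 125, 128, 130, 132, 134, 137, 138, 140, 142, 148, 170, 190, 199, 200, 200, 200, 200, 200, 200, 200, 200, 199, 200, 199, 199, 198, 196, 187, 173, 160, 152, 150, 153, 159, 168, 175, 178, 178, 178, 177, 178, 177, 170, 160, 153, 154, 157, 160, 163, 165, 163, 163, 162, 161, 162, 161, 159, 160, 160, 158, 158, 158, 159, 159, 163, 166, 170, 171, 168, 158, 142, 135, 134, 135, 133]
top far/near [[-20.5  21.8]
 [-20.8 -20.6]] base far edge [[-62.4  28.9]
 [ 13.   28.7]] fin near top ends [[-32.2 -23. ]
 [ -8.3 -22.8]
 [ 16.8 -22.9]]
```

```bash
python3 -c "
from plant import robot
print(robot.close_job())"
```

```text
the job is handed in; nothing more can be done
None
```

The cream pack of tags now stands string up and fully down in slot 3, within about 1 mm of the slot's mid-length, and the job is handed in. I did not try slot 2: I felt about 1.2 mm of play in slot 3, which puts slot 2 at about 9.3 mm, too narrow for the 10.2 mm pack. The hardest contact while feeling was one touch of about 9 N, and the candle, black box and ribbon spool did not move.

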